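# Show which spare filter goes in which rack seat

## Task

Show a colleague where the missing inlet filter belongs, touching and moving nothing: point with the fingertips, from a few centimetres above, first at the spare filter lying on the worktop and stay there for about two seconds. Then rise well clear, so that you point at no other part on the way, and point in the same manner at the one empty seat of the filter rack for about two seconds. Finish with the hand still pointing there.

Things in the scene. Friction and masses are not known exactly. Their poses are not given: they have to be found in the camera images.
- spare_filter_top (a point): centre of the top of the spare inlet filter: beige round disc with a short stub on top, 36 mm across and 14 mm high, lying alone on the worktop in front of the rack with its stub up; this is the first thing to point at. To point at something, the middle between the two fingertips (open or closed) stands over it. z is up.
- empty_seat (a point): centre of the mouth of the empty seat, a grey round cup 56 mm across, 11 mm high, with a bore of 41 mm and 8 mm deep, fixed on the rack, mouth at 23 mm above the worktop; the second thing to point at. z is up.
- rack: fixed filter rack: aluminium plate 80 x 300 mm, top at 12 mm, with a low rail (top at 30 mm) along its far edge; origin under its centre on the worktop, y along the row. Four alike cup seats in a row, 70 mm apart; three hold a filter, one (any of the four) is empty.
- spare_filter: the spare filter itself, origin at the centre of its underside; not to be touched
- filter_a_top (a point): centre of the top of a filter (same kind as the spare) standing in one of the three full seats, 29 mm above the worktop; not to be pointed at
- filter_b_top (a point): centre of the top of a filter (same kind as the spare) standing in one of the three full seats, 29 mm above the worktop; not to be pointed at
- filter_c_top (a point): centre of the top of a filter (same kind as the spare) standing in one of the three full seats, 29 mm above the worktop; not to be pointed at
- cup_adapter_top (a point): centre of the top of the calibration cup: a round cup with a tall stem, 39 mm across, 32 mm high; bystander on the worktop in front of the rack
- tape_top (a point): centre of the top of a roll of tape lying flat, 63 mm across, 19 mm high; bystander in front of the rack
- sensor_top (a point): centre of the top of a small barrel-shaped sensor module, 20 mm across, 16 mm high; bystander in front of the rack

How it is judged:
On the way, in this order (a step that is already met when the one before it is completed fails the run):
1. point at the spare filter and stay there (horizontal distance between the grasp point and spare_filter_top below 0.02 m and z of the grasp point in the frame of spare_filter_top below 0.085 m), for 1.5 s.
2. point at the empty seat and stay there (horizontal distance between the grasp point and empty_seat below 0.02 m and z of the grasp point in the frame of empty_seat below 0.085 m), for 1.5 s.
At the end, for the whole second after the job is handed in: The middle of the fingertips is still within 20 mm (in plan) of the empty seat's centre and the grasp point between the pads less than 85 mm above its mouth (fingertips less than about 65 mm), every loose part is within 8 mm of where it started, and the spare filter is at rest (all of step 2 and distance of each of filter_a_top, filter_b_top, filter_c_top, spare_filter_top, cup_adapter_top, tape_top, sensor_top from where it was at the start of the episode below 0.008 m and linear speed of spare_filter below 0.02 m/s); the robot touches nothing.
It fails at once if the robot touches anything (over 0.5 N) (contact force between any of the fingers, the arm and anything else above 0.5 N).
It fails at once if a part is pushed, lifted or carried (over 8 mm) (distance of any of filter_a_top, filter_b_top, filter_c_top, spare_filter_top, cup_adapter_top, tape_top, sensor_top from where it was at the start of the episode above 0.008 m).
It fails at once if another part is pointed at: grasp point within 20 mm in plan of its centre and less than 70 mm above its top ((horizontal distance between the grasp point and filter_a_top below 0.02 m and z of the grasp point in the frame of filter_a_top below 0.07 m) or (horizontal distance between the grasp point and filter_b_top below 0.02 m and z of the grasp point in the frame of filter_b_top below 0.07 m) or (horizontal distance between the grasp point and filter_c_top below 0.02 m and z of the grasp point in the frame of filter_c_top below 0.07 m) or (horizontal distance between the grasp point and cup_adapter_top below 0.02 m and z of the grasp point in the frame of cup_adapter_top below 0.07 m) or (horizontal distance between the grasp point and tape_top below 0.02 m and z of the grasp point in the frame of tape_top below 0.07 m) or (horizontal distance between the grasp point and sensor_top below 0.02 m and z of the grasp point in the frame of sensor_top below 0.07 m)).
It also fails if it takes over 40 s, if anything falls off the work surface, if the arm or the gripper's body presses on something with over 40 N, if the wrist force passes 120 N, or if a joint passes its speed limit or range.

## Robot

A 6-joint arm with a two-finger parallel gripper is mounted at the origin on a cart in front of the work surface, level with it; the furniture and walls round the work are solid. World frame = base frame: x ahead of the robot, y to its left, z up, the work surface at z = 0. Lengths are in m, angles in rad, forces in N, time in s.
With the tool pointing down it reaches from about 0.375 to 0.75 m from the base axis. Payload 9 kg.
Tool frame: the origin (TCP) lies at the very end of the fingers, on their centre line; the grasp point (between the pads) lies 19 mm behind it; z points along the fingers, y is the line along which they close (so a half turn about z gives the same grasp; the last joint's range is limited). The gripper opens to 85 mm and grips with 20 to 120 N. Pads are 22 mm wide; open, the fingers measure 114 mm over their backs; the gripper's body (76 mm by 85 mm) begins 54 mm behind the grasp point. The pads swing forward as they close: fully open they stand 13 mm farther back than shut.
Start: joints at [1.127, 0.104, 0.097, 1.564, 0, 1.353], TCP at [0.134, 0.585, 0.231] pointing down, gripper open.
Joint ranges: [-2.99, 2.99], [-0.84, 1.86], [-1.1, 1.16], [-1.84, 2.11], [-1.51, 1.56], [-3.14, 3.14]. Speed limits (rad/s): [2.22, 2.22, 2.57, 3.14, 3.14, 3.14].

## Interface

Orientations are given as a unit quaternion [w, x, y, z].
In Python, from bench import r gives the robot as it stands.
- The arm moves only by the tool play_rows, never from a script. Its argument "increments" is text: rows parted by semicolons, each of 7 numbers parted by spaces: the opening, from 0 (shut) to 1 (fully open), then the shift along the tool's x, y, z in mm, then the turn, a rotation vector about the tool's x, y, z in rad. In form: claw dx dy dz wx wy wz; .... A call has 1 to 8 rows; each row shifts and turns the commanded pose from where the row before left it, along the tool's axes as they then stand; what a row does not reach is not made up. A row lasts 1/8 s, in which the tool goes at most 62.5 mm and 10.7 degrees, less where a joint would pass 70% of its speed; a pose out of reach is approached as far as the arm can. A call with a gripper value outside its range is refused whole. The fingers move at their own pace and stop on an object; "force" is the grip in N (left out, the last holds). Time passes only in rows, so rows that do not move let the fingers close. It gives the time, the measured TCP pose, the force, the opening and the grip force at its end, in the units of the state.
- r.observe(): the state, without advancing time (a new reading comes with each control period).
- r.camera(name): name is "scene" or "top" or "wrist"; returns a dict with "color" (400x640x3 uint8, red, green, blue), "fx", "fy", "cx", "cy" (pixels), "xyz" and "orientation" of the camera in the world; the wrist camera has in their place "mount" (4x4, takes a point from camera to tool coordinates, whose origin is the TCP and whose axes are the flange's). Camera axes: x right, y down, z forward; pixel columns grow to the right and rows downward; lengths in m; the calibration is good to about 2 mm. The wrist camera is an equidistant fisheye: a pixel r from the principal point sees the ray r / f radians off the axis. A picture is of the moment at which its call begins: read the wrist's pose just before it. There is no depth.
- r.sign_off(): hands the job in; it is judged then, once.
The state is a dict: "time": time; "q": joint angles; "dq": joint speeds; "effort": joint torques, N m; "tool_pos": TCP position; "orientation": TCP orientation; "contact_force": force on the tool from outside, world axes, zero at the start; "ft_torque": the same for the moment, N m; "opening": opening from 0.0 (shut) to 1.0 (fully open); "grasp_force": force on a finger pad.
Only numpy, scipy, OpenCV 4.12 (cv2) and the standard library are available. Lean on these libraries where they do the work, as an engineer would, in place of code of your own. Each camera call takes 0.05 s, during which the arm holds its last target. There are 200 camera calls.

## Working session

There is one attempt and no reset: what is moved stays moved. The work goes in short steps, Python scripts to look and compute and a tool call to move; the robot and the scene stay as the last step left them, time stands still between calls to the robot, and variables do not carry over. Pictures are saved under pics/ and viewed, at most 10 in all, crops included, and the job is handed in when it is done.

Besides the shell and the picture viewer there is one more tool, called after "Call:" as a command line: name --argument value ..., lists and objects as JSON in quotes. play_rows: Moves the arm, as the interface text tells. Its arguments: {"type":"object","properties":{"increments":{"type":"string"},"force":{"type":"number"}},"required":["increments"]}

```bash
mkdir -p pics
python3 - <<'E'
from bench import r
import cv2
print(r.observe())
for n in("top","scene"):
    c=r.camera(n); cv2.imwrite(f"pics/{n}0.png",c["color"][:,:,::-1]); print({k:v for k,v in c.items() if k!="color"})
E
```

```text
{'time': 0.0, 'q': array([1.12725344e+00, 1.04707980e-01, 9.64373944e-02, 1.56392108e+00,
       3.26484043e-05, 1.35312315e+00]), 'dq': array([ 0.00112291, -0.00041583, -0.00044547,  0.00078946,  0.00025098,
       -0.00121853]), 'effort': array([-8.05314212e-04, -5.56940067e+01,  5.03643501e+01,  1.72761048e-02,
       -5.15993343e-04, -9.05866784e-06]), 'tool_pos': array([0.13418258, 0.5844416 , 0.23049972]), 'orientation': array([-2.41916350e-04,  1.12694926e-01,  9.93629391e-01, -6.54588102e-04]), 'contact_force': array([-0.35573406, -0.25405527,  0.70424116]), 'ft_torque': array([ 0.04182091,  0.0114309 , -0.00598358]), 'grasp_force': 0.0, 'opening': 1.0035772964277683}
{'fx': 478.94115904977804, 'fy': 478.94115904977804, 'cx': 315.24682241327525, 'cy': 201.86415598477228, 'xyz': array([ 0.4488345 , -0.00121071,  1.01010506]), 'orientation': array([-0.02210555,  0.7116919 , -0.70134353,  0.03351476])}
{'fx': 497.07781667693365, 'fy': 497.07781667693365, 'cx': 324.63465010266225, 'cy': 198.62925768230656, 'xyz': array([0.19783044, 0.56652069, 0.72987958]), 'orientation': array([ 0.09779619, -0.26036087,  0.88736947, -0.36772755])}
```

View pics/top0.png

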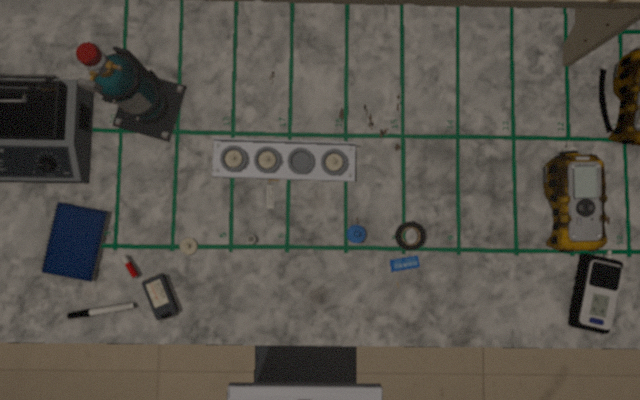

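View pics/scene0.png

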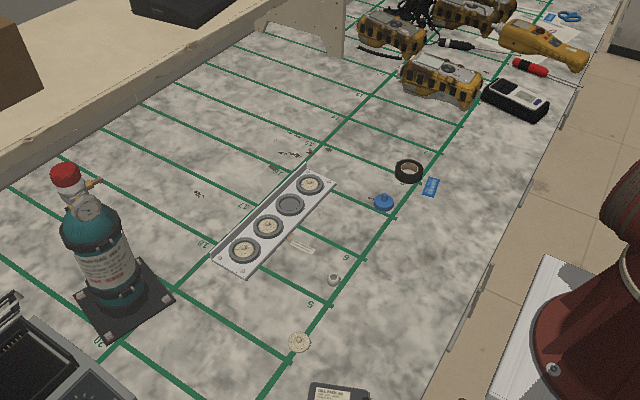

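The top view shows the spare at (189,246) and the empty seat at (301,161). The full seats are at (234,159), (267,160) and (335,162). The cup is at (357,234), the tape at (410,236) and the sensor at (253,239). The scene view agrees: the third seat along is empty.

```bash
cat > h.py <<'E'
import numpy as np
from scipy.spatial.transform import Rotation as R
def rot(q): return R.from_quat(np.r_[q[1:],q[0]])
def cast(c,uv,z):
    d=rot(c["orientation"]).apply([(uv[0]-c["cx"])/c["fx"],(uv[1]-c["cy"])/c["fy"],1])
    return c["xyz"]+d*(z-c["xyz"][2])/d[2]
E
python3 - <<'E'
from bench import r
from h import *
T=r.camera("top");S=r.camera("scene")
for n,t,s,z in [("spare",(189,246),(299,341),.014),("seat",(301,161),(290,205),.023),("fa",(234,159),(244,250),.029),("fb",(267,160),(267,226),.029),("fc",(335,162),(310,184),.029),("cup",(357,234),(384,198),.03),("tape",(410,236),(408,170),.019),("sensor",(253,239),(334,278),.016)]:
    print(n,cast(T,t,z).round(4),cast(S,s,z).round(4))
o=r.observe();print(rot(o["orientation"]).as_matrix().round(4))
E
```

```text
spare [0.4322 0.2424 0.014 ] [0.4307 0.2497 0.014 ]
seat [0.6116 0.0142 0.023 ] [0.6087 0.0203 0.023 ]
fa [0.6125 0.1524 0.029 ] [0.6096 0.162  0.029 ]
fb [0.6115 0.0844 0.029 ] [0.6098 0.0934 0.029 ]
fc [ 0.6097 -0.0562  0.029 ] [ 0.6054 -0.0462  0.029 ]
cup [ 0.4616 -0.1028  0.03  ] [ 0.4596 -0.0926  0.03  ]
tape [ 0.4592 -0.2139  0.019 ] [ 0.4598 -0.2068  0.019 ]
sensor [0.4484 0.1108 0.016 ] [0.4468 0.1178 0.016 ]
[[-9.746e-01  2.239e-01 -3.000e-04]
 [ 2.239e-01  9.746e-01 -7.000e-04]
 [ 1.000e-04 -7.000e-04 -1.000e+00]]
```

Call:
play_rows --increments "1 -23 -16.4 0 0 0 0;1 -23 -16.4 0 0 0 0;1 -23 -16.4 0 0 0 0;1 -23 -16.4 0 0 0 0;1 -23 -16.4 0 0 0 0;1 -23 -16.4 0 0 0 0;1 -23 -16.4 0 0 0 0;1 -23 -16.4 0 0 0 0"

```text
time: 1.2
tool_pos: [0.2848, 0.415, 0.2312]
orientation: [-0.0, 0.113, 0.994, 0.0]
contact_force: [0.4, 0.4, -0.7]
opening: 1.003
grasp_force: 0.0
```

Call:
play_rows --increments "1 -23 -16.4 0 0 0 0;1 -23 -16.4 0 0 0 0;1 -23 -16.4 0 0 0 0;1 -23 -16.4 0 0 0 0;1 -23 -16.4 0 0 0 0;1 -23 -16.4 0 0 0 0;1 -20 -16.4 0 0 0 0;1 0 0 0 0 0 0"

```text
time: 2.2
tool_pos: [0.4132, 0.2674, 0.2311]
orientation: [-0.0, 0.114, 0.994, -0.0]
contact_force: [0.0, -0.4, -0.8]
opening: 1.0
grasp_force: 0.0
```

Run:
```python
from bench import r
import cv2
o=r.observe();c=r.camera("wrist");cv2.imwrite("pics/w1.png",c["color"][:,:,::-1])
print(o["time"],o["tool_pos"],o["orientation"],o["q"]);print({k:v for k,v in c.items() if k!="color"})
```

```text
2.2 [0.41322445 0.26743849 0.23108291] [-1.32976054e-04  1.13822885e-01  9.93501045e-01 -8.36531547e-05] [ 3.07991961e-01 -2.25218079e-01 -2.20319330e-01  1.57600623e+00
 -4.36792705e-05  5.36132178e-01]
{'fx': 309.70691628693146, 'fy': 309.70691628693146, 'cx': 321.4537656912565, 'cy': 198.92157696078644, 'mount': array([[ 4.96820871e-04, -9.58829920e-01, -2.83980523e-01,
         7.25051893e-02],
       [ 9.99999873e-01,  5.01814208e-04,  5.51669198e-05,
         7.11783677e-04],
       [ 8.96097683e-05, -2.83980515e-01,  9.58830047e-01,
        -1.43306320e-01],
       [ 0.00000000e+00,  0.00000000e+00,  0.00000000e+00,
         1.00000000e+00]])}
```

View pics/w1.png

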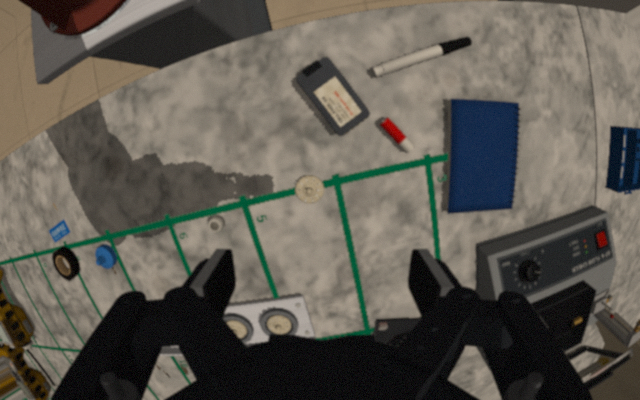

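The wrist view shows the spare at (309,188), the sensor at (215,223), and two full seats at (237,328) and (279,321).

```bash
cat >> h.py <<'E'
def wcast(c,o,uv,z):
    p=np.array([uv[0]-c["cx"],uv[1]-c["cy"]]);n=np.hypot(*p);a=n/c["fx"]
    d=np.r_[p/n*np.sin(a),np.cos(a)];M=c["mount"];B=rot(o["orientation"])
    d=B.apply(M[:3,:3]@d);t=o["tool_pos"]+B.apply(M[:3,3])
    return t+d*(z-t[2])/d[2]
def to(o,x,y): # tool mm, keeping height
    return rot(o["orientation"]).inv().apply(np.r_[x,y,o["tool_pos"][2]]-o["tool_pos"])*1000
E
python3 - <<'E'
from bench import r
from h import *
o=r.observe();c=r.camera("wrist");print(o["tool_pos"])
for uv,z in [((309,188),.014),((215,223),.016),((279,321),.029),((237,328),.029)]: print(wcast(c,o,uv,z).round(4))
p=wcast(c,o,(309,188),.014);print(to(o,*p[:2]))
E
```

```text
[0.41265307 0.26814286 0.23113457]
[0.4294 0.2496 0.014 ]
[0.4462 0.1201 0.016 ]
[0.6033 0.1634 0.029 ]
[0.6064 0.097  0.029 ]
[-2.04589159e+01 -1.42509393e+01 -9.12966777e-03]
```

Call:
play_rows --increments "0 -10 -7 20 0 0 0;0 -10 -7 20 0 0 0;0 0 0 25 0 0 0;0 0 0 25 0 0 0;0 0 0 25 0 0 0;0 0 0 25 0 0 0;0 0 0 20 0 0 0;0 0 0 10 0 0 0"

```text
time: 3.3
tool_pos: [0.4277, 0.2497, 0.0587]
orientation: [-0.001, 0.113, 0.994, -0.001]
contact_force: [0.1, 0.7, 0.7]
opening: 0.0
grasp_force: 0.0
```

Run:
```python
from bench import r
import cv2
from h import *
o=r.observe();c=r.camera("wrist");cv2.imwrite("pics/w2.png",c["color"][:,:,::-1])
print(o["time"],o["tool_pos"],o["opening"],to(o,.43,.249))
```

```text
3.3 [0.42766572 0.24969091 0.05871626] 0.0003900915485001619 [-2.42971086 -0.15057978 -0.00610728]
```

View pics/w2.png

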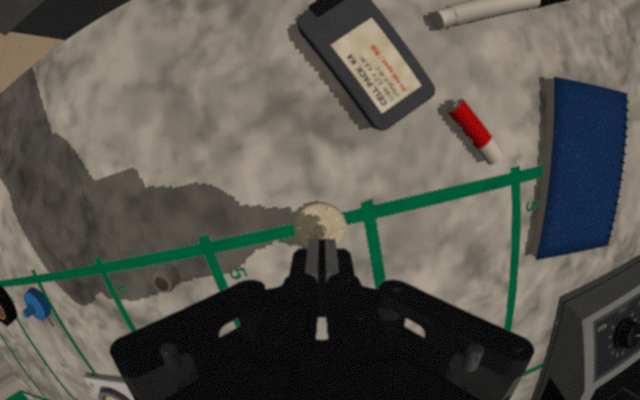

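The closed tips sit right at the disc, which is centred near (320,225). I'll check the plan offset.

Run:
```python
from bench import r
from h import *
o=r.observe();c=r.camera("wrist")
p=wcast(c,o,(320,226),.014);print(p,to(o,*p[:2]))
```

```text
[0.42863559 0.24910567 0.014     ] [-1.26097181 -0.28428521 -0.00342931]
```

On target, so I'll hold for two seconds.

Call:
play_rows --increments "0 -1 0 0 0 0 0;0 0 0 0 0 0 0;0 0 0 0 0 0 0;0 0 0 0 0 0 0;0 0 0 0 0 0 0;0 0 0 0 0 0 0;0 0 0 0 0 0 0;0 0 0 0 0 0 0"

```text
time: 4.4
tool_pos: [0.4299, 0.2501, 0.0613]
orientation: [-0.0, 0.113, 0.994, 0.0]
contact_force: [0.5, 0.4, 0.3]
opening: 0.001
grasp_force: 0.0
```

Call:
play_rows --increments "0 0 0 0 0 0 0;0 0 0 0 0 0 0;0 0 0 0 0 0 0;0 0 0 0 0 0 0;0 0 0 0 0 0 0;0 0 0 0 0 0 0;0 0 0 0 0 0 0;0 0 0 0 0 0 0"

```text
time: 5.4
tool_pos: [0.4299, 0.2502, 0.0613]
orientation: [0.0, 0.113, 0.994, 0.0]
contact_force: [0.1, -0.2, -0.1]
opening: 0.001
grasp_force: 0.0
```

Call:
play_rows --increments "0 0 0 -10 0 0 0;0 0 0 -20 0 0 0;0 0 0 -25 0 0 0;0 0 0 -25 0 0 0;0 0 0 -25 0 0 0;0 0 0 -25 0 0 0;0 0 0 -20 0 0 0;0 0 0 0 0 0 0"

```text
time: 6.4
tool_pos: [0.4308, 0.2504, 0.2134]
orientation: [0.002, 0.113, 0.994, 0.001]
contact_force: [-0.2, -0.2, -0.2]
opening: 0.006
grasp_force: 0.0
```

Run:
```python
from bench import r
from h import *
o=r.observe();print(o["time"],o["tool_pos"],to(o,.607,.020))
```

```text
6.4 [0.43082901 0.25040071 0.21335274] [-223.27550299 -185.11790399    0.34487466]
```

Call:
play_rows --increments "0 -24 -20 0 0 0 0;0 -24 -20 0 0 0 0;0 -24 -20 0 0 0 0;0 -24 -20 0 0 0 0;0 -24 -20 0 0 0 0;0 -24 -20 0 0 0 0;0 -24 -20 0 0 0 0;0 -24 -20 0 0 0 0"

```text
time: 7.4
tool_pos: [0.5813, 0.0504, 0.2102]
orientation: [-0.001, 0.113, 0.994, 0.0]
contact_force: [-0.2, 0.4, -0.0]
opening: 0.0
grasp_force: 0.0
```

Call:
play_rows --increments "0 -21 -17 0 0 0 0;0 -10 -8 0 0 0 0;0 0 0 0 0 0 0;0 0 0 0 0 0 0"

```text
time: 7.9
tool_pos: [0.6053, 0.0207, 0.2112]
orientation: [-0.0, 0.112, 0.994, 0.0]
contact_force: [0.3, 0.5, -0.8]
opening: 0.001
grasp_force: 0.0
```

Run:
```python
from bench import r
import cv2
from h import *
o=r.observe();c=r.camera("wrist");cv2.imwrite("pics/w3.png",c["color"][:,:,::-1])
print(o["time"],o["tool_pos"],o["q"],to(o,.607,.020))
```

```text
7.9 [0.60531744 0.02071583 0.2112148 ] [-1.81590453e-01  1.18628631e-01  7.63354160e-02  1.52895518e+00
  3.03242134e-04  4.35683091e-02] [-1.79990292e+00 -3.22109759e-01 -9.27924382e-04]
```

View pics/w3.png

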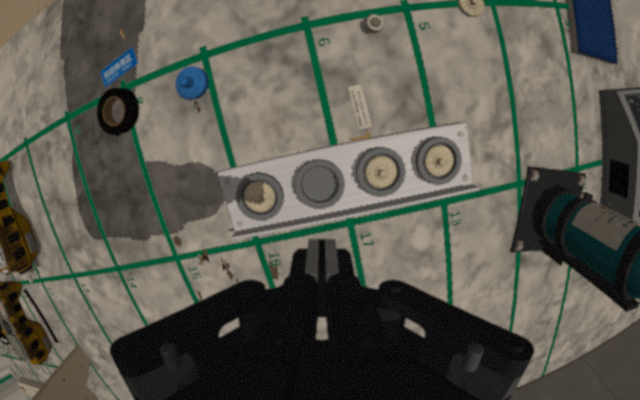

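The empty seat is at (318,184), with filters at (260,195), (379,171) and (437,160).

Run:
```python
from bench import r
from h import *
o=r.observe();c=r.camera("wrist");print(wcast(c,o,(260,195),.029),wcast(c,o,(379,171),.029))
p=wcast(c,o,(318,184),.023);print(p,to(o,*p[:2]))
```

```text
[ 0.60931024 -0.04913892  0.029     ] [0.61198836 0.08397725 0.029     ]
[0.61303168 0.01589561 0.023     ] [-8.55043795e+00 -3.04107574e+00 -2.01948905e-03]
```

Call:
play_rows --increments "0 -1 0 10 0 0 0;0 0 0 20 0 0 0;0 0 0 25 0 0 0;0 0 0 25 0 0 0;0 0 0 20 0 0 0;0 0 0 0 0 0 0"

```text
time: 8.75
tool_pos: [0.6053, 0.02, 0.1088]
orientation: [-0.002, 0.113, 0.994, 0.0]
contact_force: [0.2, -0.0, -0.8]
opening: -0.002
grasp_force: 0.0
```

Run:
```python
from bench import r
import cv2
from h import *
o=r.observe();c=r.camera("wrist");cv2.imwrite("pics/w4.png",c["color"][:,:,::-1])
print(o["time"],o["tool_pos"])
```

```text
8.75 [0.60526932 0.02001753 0.1087848 ]
```

View pics/w4.png

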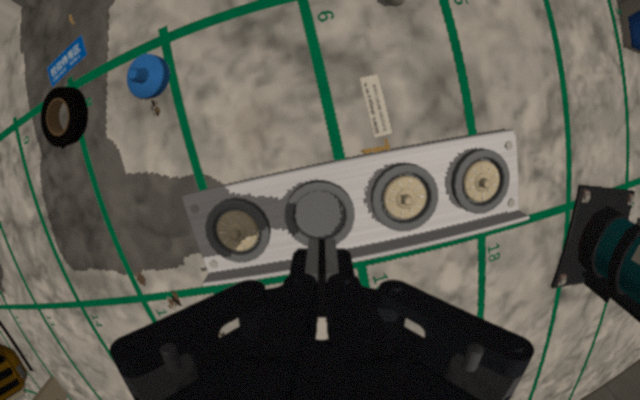

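From closer, the empty seat is centred near (319,211), just ahead of the tips.

Run:
```python
from bench import r
from h import *
o=r.observe();c=r.camera("wrist")
p=wcast(c,o,(319,211),.023);print(p,to(o,*p[:2]))
```

```text
[0.6113969  0.01738523 0.023     ] [-5.61863897 -1.19727642 -0.00855145]
```

Call:
play_rows --increments "0 -3 -1 10 0 0 0;0 -2 0 15 0 0 0;0 0 0 12 0 0 0;0 0 0 0 0 0 0;0 0 0 0 0 0 0;0 0 0 0 0 0 0;0 0 0 0 0 0 0;0 0 0 0 0 0 0"

```text
time: 9.85
tool_pos: [0.6116, 0.0176, 0.0745]
orientation: [0.0, 0.113, 0.994, 0.0]
contact_force: [0.5, 0.9, 0.0]
opening: 0.001
grasp_force: 0.0
```

Call:
play_rows --increments "0 0 0 0 0 0 0;0 0 0 0 0 0 0;0 0 0 0 0 0 0;0 0 0 0 0 0 0;0 0 0 0 0 0 0;0 0 0 0 0 0 0;0 0 0 0 0 0 0;0 0 0 0 0 0 0"

```text
time: 10.85
tool_pos: [0.6114, 0.0176, 0.0743]
orientation: [-0.0, 0.113, 0.994, 0.0]
contact_force: [0.2, 0.8, -0.0]
opening: 0.001
grasp_force: 0.0
```

Call:
play_rows --increments "0 0 0 0 0 0 0;0 0 0 0 0 0 0;0 0 0 0 0 0 0;0 0 0 0 0 0 0;0 0 0 0 0 0 0;0 0 0 0 0 0 0"

```text
time: 11.6
tool_pos: [0.6115, 0.0176, 0.0743]
orientation: [0.0, 0.113, 0.994, 0.0]
contact_force: [-1.4, 0.9, -0.6]
opening: -0.0
grasp_force: 0.0
```

Run:
```python
from bench import r
o=r.observe();print(o["time"],o["tool_pos"],o["contact_force"])
if abs(o["tool_pos"][0]-.611)<.008 and abs(o["tool_pos"][1]-.018)<.008 and o["tool_pos"][2]<.078: print(r.sign_off())
```

```text
11.6 [0.61147579 0.01760451 0.0743122 ] [-1.38566446  0.92652932 -0.64328991]
the job is handed in; nothing more can be done
None
```

I pointed at the spare filter, then at the empty seat (about two seconds each), and handed the job in with the hand still over the seat; I saw no sign of contact, but no verdict came back.

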